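Clamp the deep-well plate on the plate shaker

TASK

Make the plate shaker ready to run: with the outside of a finger swing the clamp strap over the covered deep-well plate until it is fully home on its stud, then push the cam lever all the way down so that the plate is clamped. Nothing is to be picked up: leave the plate in its nest and the things beside the shaker where they stand.

Things in the scene. Friction and masses are not known exactly. Their poses are not given: they have to be found in the camera images.
- shaker: the bench plate shaker, fixed on the table: white housing 230 x 230 mm, 65 mm high, with an aluminium platform 200 (x) x 170 (y) mm whose top is 78 mm above the table. Origin: centre of its underside on the table. Its x axis points to its back, its front panel faces -x, y to its left, z up. All directions below are in this frame (it may stand turned by up to about 35 degrees).
- strap_pivot (a point): axis of the vertical shoulder screw on which the clamp strap swings, at half the strap's thickness: 62 mm to the +y side of the shaker's centre, 136 mm above the table. The screw's head, 18 mm across, stands 7 mm above the strap.
- strap (a joint): swing of the clamp strap about strap_pivot, rad: 0 = fully home, the strap lying across the middle of the plate along -y with its slot on the stud; it grows as the strap swings off to the front (at 1.57 it points along -x), to a stop at 2.1. It starts open, between 1.2 and 1.9. A light friction hinge (about 0.06 N m): it stays where it is left, and 0 is a hard stop.
- strap_bar: the clamp strap: a flat aluminium bar 26 mm wide and 12 mm thick, reaching 140 mm from its pivot axis, with an open slot (10 mm) for the stud in its leading (+x when home) edge, 124 mm from the pivot. Origin: on the pivot axis at the strap's underside; its -y axis points along the strap to its free end. A lift spring carries it with its underside 1.8 mm above the plate's cover (its top 142 mm above the table) until the cam lever presses it down by 1.8 mm onto the cover.
- strap_end (a point): middle of the strap's free end face, half-way up its thickness, 140 mm from the pivot axis.
- cam_pin (a point): pin of the cam lever, in the eye of the stud: 62 mm to the -y side of the shaker's centre, 154 mm above the table. The pin runs along y.
- cam_lever (a joint): angle of the cam lever, rad: at 0 it leans 20 degrees to the back (+x) of upright, at 0.35 it is upright, at 1.92 it is fully down, level and pointing to the front (-x); hard stop there. It starts between 0 and 0.3. It stays where it is left. Pushing it down at its end takes about 2 to 6 N, most in the second half of the stroke as the eccentric squeezes the strap; it is just past centre when fully down and stays. If it is turned down early the cam bars the strap's way.
- lever_end (a point): a point on the back face of the cam lever (the face that is pushed to lower it, uppermost when the lever is down), 10 mm from the lever's end and 87 mm from the pin. The handle is a flat black bar 20 mm wide (y) and 10 mm thick, from 28 to 97 mm from the pin; this face lies 7 mm behind the pin's axis.
- plate: the deep-well plate in its nest on the platform, loose: 127.8 mm (x) x 85.5 mm (y), with a flat steel cover on it, 50 mm high in all; the cover's top is 128 mm above the table. Origin: centre of its underside. Corner lips 10 mm high hold it with 1.5 mm of play.
- slide_box: bystander: flat plastic slide box 98 x 83 x 36 mm, loose on the table to the left (+y) of the shaker. Origin: centre of its underside.
- vial: bystander: capped sample vial 28 mm across, 90 mm high, standing loose on the table on the right (-y) of the shaker. Origin: centre of its underside.
- reagent: bystander: amber reagent bottle 64 mm across, 125 mm high, standing loose behind (+x) the shaker to the right. Origin: centre of its underside.
- beaker: bystander: small glass beaker 54 mm across, 60 mm high, standing loose behind (+x) the shaker to the left. Origin: centre of its underside.

How it is judged (in metres and radians):
On the way, in this order (a step that is already met when the one before it is completed fails the run):
1. the strap is fully home on its stud (within 0.06 rad) while the cam lever is still up (value of joint strap below 0.06 rad and value of joint cam_lever below 0.7 rad), for 0.2 s.
2. the cam lever is fully down (within 0.12 rad) with the strap home (value of joint cam_lever above 1.8 rad and value of joint strap below 0.06 rad), for 0.2 s.
At the end, for the whole second after the job is handed in: The strap is home on its stud (joint under 0.06 rad), the cam lever is fully down (over 1.8 rad), the strap presses on the plate's cover with more than 20 N, and the plate rests in its nest within 6 mm of where it started (all of step 2 and contact force between strap_bar and plate above 20 N and distance of plate from where it was at the start of the episode below 0.006 m and linear speed of plate below 0.02 m/s); the robot touches nothing.
It fails at once if the cam lever is pushed down before the strap is home (value of joint cam_lever above 0.8 rad and value of joint strap above 0.12 rad).
It fails at once if the plate is lifted or shoved out of its nest (distance of plate from where it was at the start of the episode above 0.008 m).
It fails at once if a bystander is shifted by more than 20 mm, picked up or knocked over (distance of any of slide_box, vial, reagent, beaker from where it was at the start of the episode above 0.02 m or angle between any of vial, reagent, beaker's own z axis and vertical above 0.5 rad).
It also fails if it takes over 54 s, if anything falls off the work surface, if the arm or the gripper's body presses on something with over 40 N, if the wrist force passes 120 N, or if a joint passes its speed limit or range.

ROBOT

A 6-joint arm with a two-finger parallel gripper is mounted at the origin on the work surface. World frame = base frame: x ahead of the robot, y to its left, z up, the work surface at z = 0. Lengths are in mm, angles in rad, forces in N, time in s.
With the tool pointing down it reaches from about 275 to 1000 mm from the base axis. Payload 8.4 kg.
Tool frame: the origin (TCP) lies on the centre line of the jaws, within the pads' length; the fingertips stand 17 mm ahead of it and the grasp point (between the pads) lies 2 mm behind it (r.tcp_to_tips is the z of the fingertips in the tool frame, in mm); z points along the fingers, y is the direction in which the jaws open and shut (so a half turn about z gives the same grasp; the last joint's range is limited). The gripper opens to 85 mm and grips with 20 to 120 N. Pads are 22 mm wide; open, the fingers measure 114 mm over their backs; the gripper's body (76 mm by 85 mm) begins 54 mm behind the grasp point. The pads swing forward as they close: fully open they stand 13 mm farther back than shut.
Start: joints at [1.125, 0.353, 1.633, -0, 1.155, -0.002], TCP at [268.358, 564.457, 248.281] pointing down, gripper open.
Joint ranges: [-2.63, 2.63], [-0.92, 2.1], [0.06, 2.66], [-1.3, 4.44], [0, 2.69], [-3.02, 3.02]. Speed limits (rad/s): [2.22, 2.22, 2.79, 3.14, 3.14, 3.14].

INTERFACE

Orientations are given as [roll, pitch, yaw] about the fixed x, y, z axes, in that order (R = Rz(yaw) Ry(pitch) Rx(roll)).
In Python, from rig import r, cams, job gives the robot as it stands.
- The arm moves only by the tool drive_tool, never from a script. Its argument "deltas" is a list of rows, each a list of 4 numbers: the shift along the tool's x, y, z in cm, then the turn about the tool's z in rad. In form: [[x, y, z, roll], ...]. A call has 1 to 12 rows; each row shifts and turns the commanded pose from where the row before left it, along the tool's axes as they then stand; what a row does not reach is not made up. A row lasts 1/12 s, in which the tool goes at most 41.7 mm and 7.16 degrees, less where a joint would pass 70% of its speed; a pose out of reach is approached as far as the arm can. A call with a gripper value outside its range is refused whole. "jaw" is the closure, from 0 (fully open) to 1 (shut), set as the call begins (left out, the last holds). The fingers move at their own pace and stop on an object; "force" is the grip in N (left out, the last holds). Time passes only in rows, so rows that do not move let the fingers close. It gives the time, the measured TCP pose, the force and the opening at its end, in the units of the state.
- r.sense(): the state, without advancing time (a new reading comes with each control period).
- cams.grab_frame(name): name is "scene" or "top" or "wrist"; returns (picture, depth): 384x512x3 uint8, red, green, blue; 384x512 float32, mm along the optical axis (not along the pixel's ray), 0 where there is no reading.
- cams.camera_params(name): a dict with "fx", "fy", "cx", "cy" (pixels), "k1" (the pictures are not rectified: a ray, as slopes to the right and down, at radius r is drawn at 1 + k1 r^2 times it, then the intrinsics apply), "R" (3x3) and "t" (3): a world point X has camera coordinates R X + t. Camera axes: x right, y down, z forward; pixel columns grow to the right and rows downward; lengths in mm; the calibration is good to about 2 mm. A picture is of the moment at which its call begins: read the wrist's pose just before it. camera_params takes no time and is no camera call; for the wrist camera it gives the pose at the moment of the call.
- job.sign_off(): hands the job in, once; it reports no verdict.
The state is a dict: "clock": time; "qpos": joint angles; "qvel": joint speeds; "joint_efforts": joint torques, N m; "eef_pos": TCP position; "tcp_rot": TCP orientation; "contact_force": force on the tool from outside, world axes, zero at the start; "wrist_torque": the same for the moment, N m; "opening": opening from 0.0 (shut) to 1.0 (fully open).
Only numpy, scipy, OpenCV 4.12 (cv2) and the standard library are available. Lean on these libraries where they do the work, as an engineer would, in place of code of your own. Each camera call takes 0.05 s, during which the arm holds its last target. There are 200 camera calls.

## Working session

There is one attempt and no reset: what is moved stays moved. The work goes in short steps, Python scripts to look and compute and a tool call to move; the robot and the scene stay as the last step left them, time stands still between calls to the robot, and variables do not carry over. Pictures are saved under pics/ and viewed, about 8 in all and at most 12, crops included, and the job is handed in when it is done.

Besides the shell and the picture viewer there is one more tool, called after ">>>" by a JSON object that holds its "name" and its "arguments". drive_tool: Moves the arm, as the interface text tells. Its arguments: {"type":"object","properties":{"deltas":{"type":"array"},"jaw":{"type":"number"},"force":{"type":"number"}},"required":["deltas"]}

```bash
ls; mkdir -p pics
python3 - <<'E'
from rig import r,cams
import cv2,numpy as np
print(r.sense())
for n in ("scene","top"):
    p,d=cams.grab_frame(n); c=cams.camera_params(n); print(n,c)
    cv2.imwrite(f"pics/{n}0.png",p[:,:,::-1]); np.savez(f"{n}0.npz",p=p,d=d)
a=[cv2.imread(f"pics/{n}0.png") for n in("scene","top")]
E
```

```text
pics
{'clock': 0.0, 'qpos': array([ 1.12461051e+00,  3.53627901e-01,  1.63412427e+00,  1.67158504e-05,
        1.15519962e+00, -2.42791367e-03]), 'qvel': array([-3.76101365e-04,  1.58778420e-04,  9.90317503e-04,  1.29815637e-04,
       -2.72214481e-04,  4.61052794e-05]), 'joint_efforts': array([ 1.31099798e-03, -6.05240464e+01, -3.42079604e+01, -1.39061763e-04,
        9.13866417e-03,  1.09018313e-05]), 'eef_pos': array([268.15415653, 564.05791604, 247.57853214]), 'tcp_rot': array([-3.14023356e+00, -1.85835435e-05,  2.69782798e+00]), 'contact_force': array([ 0.27865277, -0.03158621,  0.41496929]), 'wrist_torque': array([-0.00169684, -0.02548314,  0.0399471 ]), 'opening': 0.9973492464937002}
scene {'fx': 470.656523661887, 'fy': 470.656523661887, 'cx': 255.87239818723268, 'cy': 188.9883371453793, 'k1': 0.04386997619660104, 'R': array([[-0.55699645,  0.83042644,  0.01211926],
       [ 0.5397409 ,  0.37303699, -0.75466759],
       [-0.63121685, -0.41380591, -0.65599539]]), 't': array([ 293.87255704, -234.77379765, 1558.86286138])}
top {'fx': 392.805327615577, 'fy': 392.805327615577, 'cx': 257.5428210020993, 'cy': 188.32159823878513, 'k1': 0.040213074118176886, 'R': array([[ 0.01106972, -0.99991689, -0.00660847],
       [-0.99335252, -0.01023929, -0.11465573],
       [ 0.11457853,  0.00783375, -0.99338331]]), 't': array([ 70.88843198, 668.91363918, 880.59197839])}
```

View pics/scene0.png

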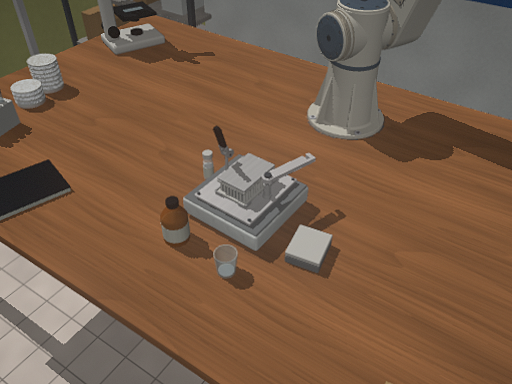

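View pics/top0.png

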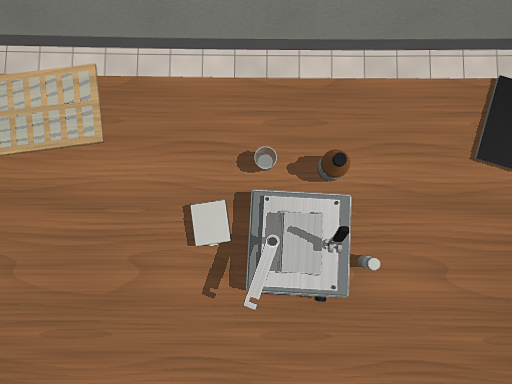

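The scene view shows the shaker around (245,195), with the strap swung out to (312,157) and the lever at (220,138). In the top view the housing spans (247–352, 190–298), with the pivot at (272,240), the strap end at (250,305), the lever at (340,236) and the vial at (370,263).

```bash
cat > h.py <<'E'
import numpy as np,cv2
from rig import r,cams
def ray(c,uv):
    K=np.array([[c['fx'],0,c['cx']],[0,c['fy'],c['cy']],[0,0,1]])
    uv=np.asarray(uv,float).reshape(-1,1,2)
    p=cv2.undistortPoints(uv,K,np.array([c['k1'],0,0,0,0.]))[:,0]
    return np.c_[p,np.ones(len(p))]          # camera rays, z=1
def world(c,pc): return (pc-c['t'])@c['R']
def plane(c,uv,z):
    d=ray(c,uv)@c['R']; o=-c['R'].T@c['t']
    return o+d*((z-o[2])/d[:,2])[:,None]
def proj(c,X):
    p=np.atleast_2d(X)@c['R'].T+c['t']; q=p[:,:2]/p[:,2:]
    q=q*(1+c['k1']*(q**2).sum(1))[:,None]
    return q*[c['fx'],c['fy']]+[c['cx'],c['cy']]
def cloud(c,d):
    v,u=np.mgrid[:d.shape[0],:d.shape[1]]
    W=world(c,ray(c,np.c_[u.ravel(),v.ravel()])*d.reshape(-1,1))
    W[d.ravel()==0]=np.nan
    return W.reshape(*d.shape,3)
E
python3 - <<'E'
from h import *
c=cams.camera_params("top"); f=np.load("top0.npz"); W=cloud(c,f['d'])
roi=np.zeros(W.shape[:2],bool); roi[150:330,180:400]=1
z=W[...,2]
def st(m,n):
    P=W[m&roi]; print(n,len(P),"zmed",np.median(P[:,2]).round(1)); print("  rect",cv2.minAreaRect(P[:,:2].astype(np.float32)))
# connected comp from housing
sh=((z>50)&(z<90)&roi).astype(np.uint8)
n,l,s,ce=cv2.connectedComponentsWithStats(sh)
for i in range(1,n):
    if s[i,4]>60: print(s[i],ce[i]); st(l==i,"z50-90")
st((z>124)&(z<133),"cover")
hi=((z>137)&roi).astype(np.uint8)
n,l,s,ce=cv2.connectedComponentsWithStats(hi)
for i in range(1,n):
    if s[i,4]>5: print(s[i],ce[i]); st(l==i,"hi")
P=W[150:330,180:400]
for x,y in [(210,222),(265,158),(338,160),(372,263)]: print((x,y),W[y,x].round(1))
cs=cams.camera_params("scene"); fs=np.load("scene0.npz"); V=cloud(cs,fs['d'])
m=(V[...,2]>155)&(V[...,2]<260); m[:, :180]=0; m[:,300:]=0;m[:100]=0
Q=V[m]; Q=Q[np.argsort(Q[:,2])]; print("scene lever",Q[::6].round(0).tolist())
big=cv2.resize(f['p'][180:320,235:390,::-1],None,fx=5,fy=4.2,interpolation=cv2.INTER_CUBIC); cv2.imwrite("pics/topc.png",big)
E
```

```text
[254 150  23  19  86] [264.95348837 159.5       ]
z50-90 86 zmed 58.2
  rect ((734.4885864257812, 61.483421325683594), (43.913909912109375, 50.783302307128906), 0.19221408665180206)
[320 150  30  29 331] [331.87915408 166.29909366]
z50-90 331 zmed 81.2
  rect ((722.2694091796875, -96.34710693359375), (61.723819732666016, 61.97341537475586), 26.587615966796875)
[ 245  189  106  112 6973] [299.44801377 241.53979636]
z50-90 6973 zmed 75.6
  rect ((540.6792602539062, -15.472747802734375), (229.3042449951172, 239.61770629882812), 87.39549255371094)
[362 256  18  14 151] [370.47682119 262.38410596]
z50-90 151 zmed 87.2
  rect ((503.10113525390625, -171.70957946777344), (26.24903106689453, 25.644229888916016), 67.20934295654297)
cover 2419 zmed 127.4
  rect ((579.6697998046875, -10.22412109375), (128.53794860839844, 345.4351806640625), 76.2615966796875)
[328 226  21  27 329] [337.78419453 239.04863222]
hi 329 zmed 193.3
  rect ((553.2692260742188, -77.5834732055664), (24.57302474975586, 50.184810638427734), 88.66058349609375)
[243 235  37  74 934] [261.88222698 269.98715203]
hi 934 zmed 141
[... 515 characters left out ...]
0, 174.0], [557.0, -78.0, 178.0], [555.0, -70.0, 180.0], [555.0, -94.0, 182.0], [559.0, -82.0, 183.0], [551.0, -72.0, 186.0], [559.0, -84.0, 189.0], [561.0, -86.0, 192.0], [556.0, -72.0, 194.0], [562.0, -76.0, 196.0], [562.0, -84.0, 199.0], [563.0, -80.0, 201.0], [560.0, -74.0, 205.0], [565.0, -87.0, 208.0], [568.0, -79.0, 210.0], [568.0, -79.0, 213.0], [569.0, -87.0, 216.0], [567.0, -74.0, 217.0], [570.0, -77.0, 220.0], [569.0, -75.0, 223.0], [572.0, -81.0, 226.0], [573.0, -89.0, 228.0], [572.0, -75.0, 231.0], [577.0, -74.0, 233.0], [569.0, -72.0, 235.0], [570.0, -74.0, 238.0], [578.0, -81.0, 240.0], [571.0, -78.0, 243.0], [574.0, -78.0, 244.0], [571.0, -84.0, 246.0], [581.0, -85.0, 248.0]]
```

View pics/topc.png

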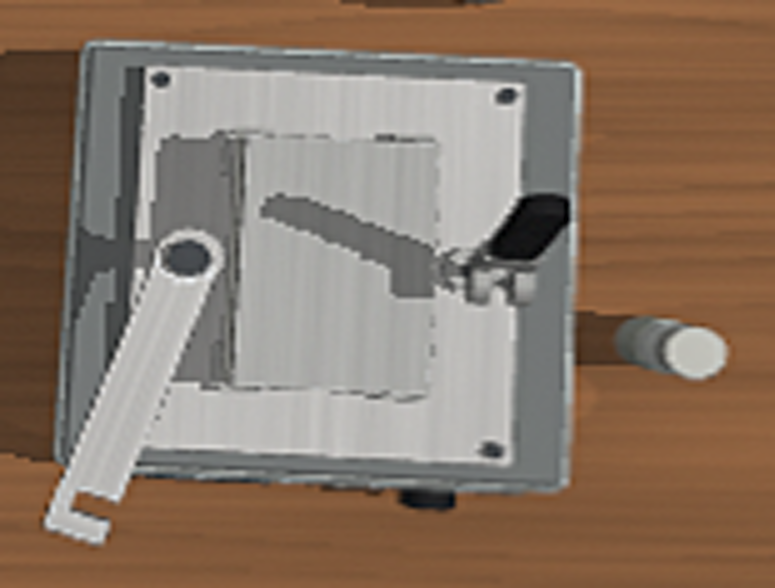

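The crop shows the pivot screw at crop (186,257), the strap end at about (76,533), the lever pin near (487,280) and the housing corners at (88,42), (580,65), (565,490) and (58,460). The vial is to the right at (695,352).

Run:
```python
from h import *
c=cams.camera_params("top")
u=lambda p:(np.array(p,float)+.5)/[5,4.2]+[234.5,179.5]
C=plane(c,u([(88,42),(580,65),(565,490),(58,460)]),65)[:,:2]; print("corners",C.round(1),C.mean(0))
e1=C[0]-C[1]+C[3]-C[2]; print("y-axis ang",np.degrees(np.arctan2(-e1[0],e1[1])))
e2=C[0]-C[3]+C[1]-C[2]; print("x-axis ang",np.degrees(np.arctan2(e2[1],e2[0])))
pv=plane(c,u([(187,257)]),149)[0]; pin=plane(c,u([(490,285)]),154)[0]; end=plane(c,u([(76,533)]),142)[0]
print("pivot",pv,"pin",pin,"end",end, np.linalg.norm((pv-pin)[:2]),np.linalg.norm((pv-end)[:2]))
d=(pv-pin)[:2]; print("ang pivot-pin",np.degrees(np.arctan2(-d[0],d[1])))
e=(end-pv)[:2]; print("strap dir deg",np.degrees(np.arctan2(e[1],e[0])))
# pivot by two views
f=np.load("scene0.npz"); cs=cams.camera_params("scene"); print("pivot in scene",proj(cs,pv),"pin",proj(cs,pin),"end",proj(cs,end))
# platform holes
print("holes",plane(c,u([(160,79),(506,95),(492,450)]),78).round(1))
V=cloud(cs,f['d']); m=(V[...,2]>137)&(V[...,2]<153);m[:,:180]=0;m[:,330:]=0;m[:100]=0
n,l,s,ce=cv2.connectedComponentsWithStats(m.astype(np.uint8))
for i in range(1,n):
    if s[i,4]>60: print(s[i],cv2.minAreaRect(V[l==i][:,:2].astype(np.float32)),np.median(V[l==i][:,2]))
W=cloud(c,np.load("top0.npz")['d']); m=(W[...,2]>145)&(W[...,2]<152); m[:,:260]=0;m[:,285:]=0; print("head",W[m].mean(0),m.sum())
```

```text
corners [[ 662.    89.9]
 [ 651.8 -132.6]
 [ 429.2 -121.9]
 [ 441.3  100.3]] [546.09870268 -16.07450026]
y-axis ang -2.863755294953854
x-axis ang -2.7236812788955644
pivot [548.7415526   46.71460905 149.        ] pin [537.11602746 -74.51330206 154.        ] end [418.17910215  90.06616542 142.        ] 121.78406820760213 137.5714756295924
ang pivot-pin -5.477804700155398
strap dir deg 161.63192729946041
pivot in scene [[268.25795054 174.54436495]] pin [[229.1237094  152.58435923]] end [[311.47789519 155.56327161]]
holes [[641.1  57.3  78. ]
 [634.2 -96.7  78. ]
 [450.7 -88.1  78. ]]
[261 152  54  30 518] ((487.1094055175781, 63.91307830810547), (30.607501983642578, 159.96609497070312), 70.60516357421875) 143.42415534470305
head [548.08520877  46.00646878 147.9906806 ] 60
```

>>> {"name": "drive_tool", "arguments": {"deltas": [[0, 0, 0, 0], [-1, -0.8, 0, 0], [-2, -1.5, 0, 0], [-2.1, -1.6, 0, 0], [-2.1, -1.6, 0, 0], [-2.1, -1.6, 0, 0], [-2.1, -1.6, 0, 0], [-2.1, -1.6, 0, 0], [-2.1, -1.6, 0, 0], [-2.1, -1.6, 0, 0], [-2.1, -1.6, 0, 0], [-2.1, -1.6, 0, 0]], "jaw": 1, "force": 40}}

```text
clock: 1.1
eef_pos: [394.7, 317.6, 248.2]
tcp_rot: [-3.141, 0.0, 2.698]
contact_force: [0.7, -0.7, 1.0]
opening: -0.002
```

>>> {"name": "drive_tool", "arguments": {"deltas": [[-2.1, -1.6, 0, 0], [-2.1, -1.6, 0, 0], [-2.1, -1.6, 0, 0], [-2.1, -1.6, 0, 0], [-2.1, -1.6, 0, 0], [-2.1, -1.6, 0, 0], [-2.1, -1.6, 0, 0], [-2.1, -1.6, 0, 0], [-1, -0.6, 0, 0], [0, 0, 0, -0.12], [0, 0, 0, 0], [0, 0, 0, 0]]}}

```text
clock: 2.1
eef_pos: [497.3, 122.0, 248.1]
tcp_rot: [-3.142, -0.0, 2.814]
contact_force: [-0.7, 0.0, -0.0]
opening: -0.001
```

Run:
```python
from h import *
s=r.sense(); print({k:np.round(s[k],3) for k in("clock","eef_pos","tcp_rot","contact_force","opening","qpos")},r.tcp_to_tips)
p,d=cams.grab_frame("top"); cv2.imwrite("pics/t1.png",cv2.resize(p[150:330,180:400,::-1],None,fx=3.5,fy=3.3))
p,d=cams.grab_frame("wrist"); c=cams.camera_params("wrist"); np.savez("w1.npz",p=p,d=d,**c); cv2.imwrite("pics/w1.png",p[:,:,::-1])
```

```text
{'clock': np.float64(2.1), 'eef_pos': array([497.267, 122.   , 248.15 ]), 'tcp_rot': array([-3.142, -0.   ,  2.814]), 'contact_force': array([-0.712,  0.005, -0.002]), 'opening': np.float64(-0.001), 'qpos': array([ 0.238,  0.177,  1.872,  0.   ,  1.093, -1.006])} 17.0
```

View pics/w1.png

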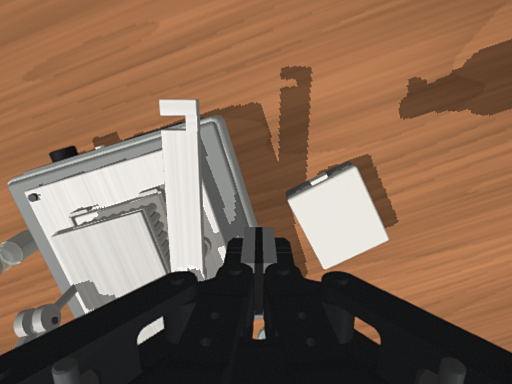

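The wrist view shows the strap running from about (190,105) at its free end down to (190,275), with the closed fingers at (258,245) on its trailing side and the slide box clear at (337,215). Joint 6 would run out of range over the swing, so I'll turn the tool half a turn first. I'm also measuring the strap from this depth image.

Run:
```python
from h import *
f=np.load("w1.npz"); c={k:f[k] for k in f}; W=cloud(c,f['d'])
m=(W[...,2]>136)&(W[...,2]<146); m[270:]=0; m[:,:120]=0;m[:,230:]=0
n,l,s,ce=cv2.connectedComponentsWithStats(m.astype(np.uint8))
i=1+np.argmax(s[1:,4]); P=W[l==i]; print(len(P),np.median(P[:,2]))
pv=np.array([548.8,46.2])
for a in (160,161,162,163,164):
    d=np.array([np.cos(np.radians(a)),np.sin(np.radians(a))]); n_=np.array([d[1],-d[0]])*1.0
    q=(P[:,:2]-pv); rr=q@d; t=q@n_
    print(a,rr.max().round(1),[ (np.percentile(t[(rr>k)&(rr<k+15)],[1,99]).round(1).tolist()) for k in (45,60,75,90,120)])
m=(W[...,2]>125)&(W[...,2]<131); m[:,:20]=0; print("cover z",np.median(W[m][:,2]))
```

```text
5843 142.40062483156146
160 139.3 [[-15.5, 10.3], [-15.6, 10.2], [-15.7, 10.0], [-16.1, 9.7], [-16.4, 9.3]]
161 139.1 [[-14.5, 11.2], [-14.4, 11.3], [-14.3, 11.4], [-14.3, 11.4], [-14.1, 11.5]]
162 139.2 [[-13.5, 12.2], [-13.2, 12.5], [-12.8, 12.9], [-12.6, 13.2], [-11.9, 13.8]]
163 139.2 [[-12.7, 13.1], [-12.0, 13.7], [-11.5, 14.4], [-10.9, 14.9], [-9.6, 16.0]]
164 139.3 [[-11.8, 14.1], [-10.9, 15.0], [-10.1, 15.9], [-9.1, 16.7], [-7.3, 18.4]]
cover z 128.61161815198
```

>>> {"name": "drive_tool", "arguments": {"deltas": [[0, 0, 0, 0.12], [0, 0, 0, 0.12], [0, 0, 0, 0.12], [0, 0, 0, 0.12], [0, 0, 0, 0.12], [0, 0, 0, 0.12], [0, 0, 0, 0.12], [0, 0, 0, 0.12], [0, 0, 0, 0.12], [0, 0, 0, 0.12], [0, 0, 0, 0.12], [0, 0, 0, 0.12]]}}

```text
clock: 3.2
eef_pos: [497.3, 122.8, 248.3]
tcp_rot: [-3.141, -0.0, 1.371]
contact_force: [-0.2, 0.2, -0.1]
opening: 0.002
```

>>> {"name": "drive_tool", "arguments": {"deltas": [[0, 0, 0, 0.12], [0, 0, 0, 0.12], [0, 0, 0, 0.12], [0, 0, 0, 0.12], [0, 0, 0, 0.12], [0, 0, 0, 0.12], [0, 0, 0, 0.12], [0, 0, 0, 0.12], [0, 0, 0, 0.12], [0, 0, 0, 0.12], [0, 0, 0, 0.12], [0, 0, 0, 0.12]]}}

```text
clock: 4.2
eef_pos: [497.3, 122.8, 248.3]
tcp_rot: [-3.142, 0.0, -0.069]
contact_force: [0.4, -0.2, -0.4]
opening: 0.002
```

>>> {"name": "drive_tool", "arguments": {"deltas": [[0, 0, 0, 0.12], [0, 0, 0, 0.12], [0, 0, 0, 0]]}}

```text
clock: 4.45
eef_pos: [497.3, 122.7, 248.3]
tcp_rot: [-3.142, 0.0, -0.309]
contact_force: [-0.5, -0.2, -0.1]
opening: 0.003
```

>>> {"name": "drive_tool", "arguments": {"deltas": [[0.5, 0.6, 1, 0], [0.5, 0.6, 1.5, 0], [0.5, 0.5, 1.5, 0], [0, 0, 1.5, 0], [0, 0, 1.5, 0], [0, 0, 1.5, 0], [0, 0, 1.2, 0.0], [0, 0, 0, 0], [0, 0.4, 0, 0], [0, 0, 0, 0]]}}

```text
clock: 5.28
eef_pos: [505.7, 97.1, 151.5]
tcp_rot: [3.141, -0.0, -0.301]
contact_force: [-0.2, -0.1, -0.3]
opening: 0.004
```

>>> {"name": "drive_tool", "arguments": {"deltas": [[0, 0.4, 0, 0], [0, 0.2, 0, 0], [0, 0.2, 0, 0], [0, 0, 0, 0]]}}

```text
clock: 5.62
eef_pos: [503.4, 89.6, 151.7]
tcp_rot: [-3.141, -0.001, -0.302]
contact_force: [0.3, -0.4, 0.2]
opening: -0.001
```

>>> {"name": "drive_tool", "arguments": {"deltas": [[-0.15, 0.35, 0, -0.06], [-0.15, 0.35, 0, -0.06], [-0.15, 0.35, 0, -0.06], [-0.15, 0.35, 0, -0.06], [-0.15, 0.35, 0, -0.06], [-0.15, 0.35, 0, -0.06], [-0.15, 0.35, 0, -0.06], [-0.15, 0.35, 0, -0.06], [-0.15, 0.35, 0, -0.06], [-0.15, 0.35, 0, -0.06], [-0.15, 0.35, 0, -0.06], [-0.15, 0.35, 0, -0.06]]}}

```text
clock: 6.62
eef_pos: [486.3, 48.4, 151.4]
tcp_rot: [-3.141, 0.001, 0.421]
contact_force: [-2.1, 0.7, -0.2]
opening: -0.002
```

```bash
cat > chk.py <<'E'
from h import *
import sys
s=r.sense(); print({k:np.round(s[k],2) for k in("clock","eef_pos","tcp_rot","contact_force","qpos")})
pv=np.array([548.5,45.5]); yaw=s['tcp_rot'][2]; q=s['eef_pos'][:2]-pv
d=-np.array([np.cos(yaw),np.sin(yaw)]); n=np.array([d[1],-d[0]])*1
print("r",q@d,"t",q@n,"strap joint if flat:",yaw, "=>",(np.radians(-2.8)+np.pi/2)-yaw)
p,D=cams.grab_frame("top"); cv2.imwrite(f"pics/{sys.argv[1]}.png",cv2.resize(p[170:320,230:390,::-1],None,fx=4.5,fy=4)); W=cloud(cams.camera_params("top"),D)
m=(W[...,2]>138)&(W[...,2]<146); m[:,:230]=0;m[:,390:]=0; m[:190]=0;m[320:]=0
k,l,st,ce=cv2.connectedComponentsWithStats(m.astype(np.uint8))
for i in range(1,k):
    if st[i,4]>40: print(st[i],cv2.minAreaRect(W[l==i][:,:2].astype(np.float32)))
E
python3 chk.py t2
```

```text
{'clock': np.float64(6.62), 'eef_pos': array([486.35,  48.39, 151.35]), 'tcp_rot': array([-3.14,  0.  ,  0.42]), 'contact_force': array([-2.14,  0.71, -0.19]), 'qpos': array([0.1 , 0.27, 2.01, 0.  , 0.87, 1.25])}
r 55.54936698669479 t 28.027304655414284 strap joint if flat: 0.4207814722875658 => 1.1011456354514895
[266 235  20  25 244] ((534.794921875, 41.34600067138672), (55.43755340576172, 27.749082565307617), 17.160171508789062)
```

View pics/t2.png

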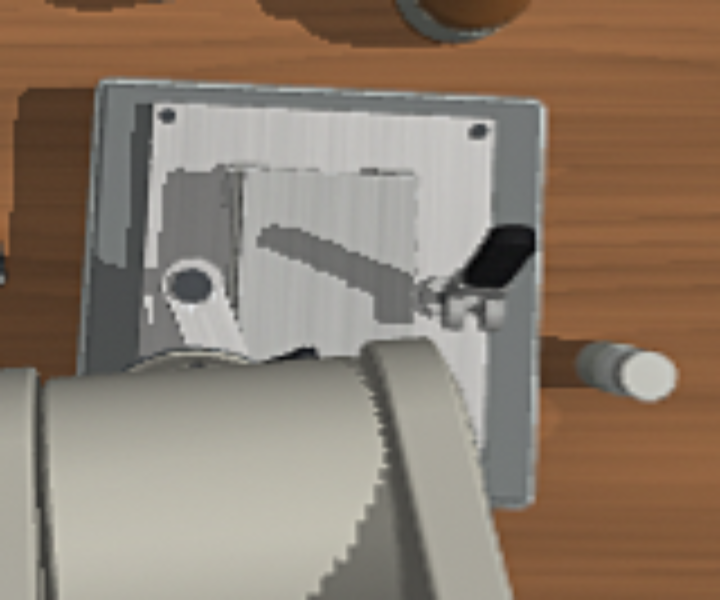

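The strap is moving with the finger: the pivot is at (190,285), the strap points down-right, and the lever is unmoved at (500,255). I'll continue the arc.

>>> {"name": "drive_tool", "arguments": {"deltas": [[-0.15, 0.35, 0, -0.06], [-0.15, 0.35, 0, -0.06], [-0.15, 0.35, 0, -0.06], [-0.15, 0.35, 0, -0.06], [-0.15, 0.35, 0, -0.06], [-0.15, 0.35, 0, -0.06], [-0.15, 0.35, 0, -0.06], [-0.15, 0.35, 0, -0.06], [-0.15, 0.35, 0, -0.06], [-0.15, 0.35, 0, -0.06], [-0.15, 0.35, 0, -0.06], [-0.15, 0.35, 0, -0.06]]}}

```text
clock: 7.67
eef_pos: [501.5, 6.2, 151.3]
tcp_rot: [-3.141, 0.001, 1.139]
contact_force: [-2.6, -0.2, 1.4]
opening: -0.004
```

>>> {"name": "drive_tool", "arguments": {"deltas": [[-0.15, 0.35, 0, -0.06], [-0.15, 0.35, 0, -0.06], [-0.12, 0.3, 0, -0.05], [-0.12, 0.3, 0, -0.05], [-0.1, 0.24, 0, -0.04], [0, 0, 0, 0]]}}

```text
clock: 8.17
eef_pos: [514.6, -4.9, 151.4]
tcp_rot: [3.142, 0.0, 1.398]
contact_force: [-0.7, -0.6, 0.7]
opening: -0.004
```

```bash
python3 chk.py t3
python3 - <<'E'
from h import *
p,d=cams.grab_frame("wrist"); c=cams.camera_params("wrist"); np.savez("w2.npz",p=p,d=d,**c); cv2.imwrite("pics/w2.png",p[:,:,::-1])
E
```

```text
{'clock': np.float64(8.17), 'eef_pos': array([514.56,  -4.93, 151.36]), 'tcp_rot': array([3.14, 0.  , 1.4 ]), 'contact_force': array([-0.74, -0.64,  0.71]), 'qpos': array([-0.01,  0.3 ,  1.96, -0.  ,  0.88,  0.16])}
r 55.5129435081909 t 24.77421030715729 strap joint if flat: 1.3981742005561935 => 0.1237529071828618
```

>>> {"name": "drive_tool", "arguments": {"deltas": [[-0.1, 0.24, 0, -0.04], [-0.1, 0.24, 0, -0.04], [-0.1, 0.24, 0, -0.04], [0, 0, 0, 0], [0, 0, 0, 0]]}}

```text
clock: 8.68
eef_pos: [521.0, -8.4, 151.3]
tcp_rot: [-3.142, -0.0, 1.515]
contact_force: [-1.0, 0.2, 0.6]
opening: -0.0
```

>>> {"name": "drive_tool", "arguments": {"deltas": [[0, 0.1, 0, 0], [0, 0, 0, 0], [0, 0, 0, 0]]}}

```text
clock: 8.93
eef_pos: [521.5, -8.6, 151.2]
tcp_rot: [-3.14, -0.0, 1.517]
contact_force: [-2.8, 0.1, 1.6]
opening: 0.001
```

>>> {"name": "drive_tool", "arguments": {"deltas": [[0, 0.1, 0, 0], [0, 0, 0, 0], [0, 0, 0, 0]]}}

```text
clock: 9.18
eef_pos: [522.0, -8.7, 151.0]
tcp_rot: [-3.139, 0.0, 1.517]
contact_force: [-6.3, -0.2, 2.9]
opening: -0.001
```

>>> {"name": "drive_tool", "arguments": {"deltas": [[0, 0.1, 0, 0], [0, 0, 0, 0], [0, 0, 0, 0], [0, 0, 0, 0]]}}

```text
clock: 9.52
eef_pos: [522.4, -8.7, 150.8]
tcp_rot: [-3.138, 0.0, 1.517]
contact_force: [-8.2, 0.3, 3.3]
opening: -0.002
```

```bash
python3 chk.py t4
python3 - <<'E'
from h import *
p,d=cams.grab_frame("wrist"); c=cams.camera_params("wrist"); np.savez("w2.npz",p=p,d=d,**c)
t=cv2.imread("pics/t4.png"); cv2.imwrite("pics/both.png",np.hstack([cv2.resize(t,(400,340)),cv2.resize(p[:,:,::-1],(400,340))]))
E
```

```text
{'clock': np.float64(9.52), 'eef_pos': array([522.38,  -8.72, 150.79]), 'tcp_rot': array([-3.14,  0.  ,  1.52]), 'contact_force': array([-8.19,  0.27,  3.29]), 'qpos': array([-0.02,  0.32,  1.94, -0.  ,  0.89,  0.03])}
r 55.53472735782946 t 23.192680070049597 strap joint if flat: 1.5174057236302176 => 0.004521384108837623
[266 235   7  13  42] ((548.9611206054688, 53.96742248535156), (10.519471168518066, 25.04047966003418), 80.10212707519531)
```

View pics/both.png

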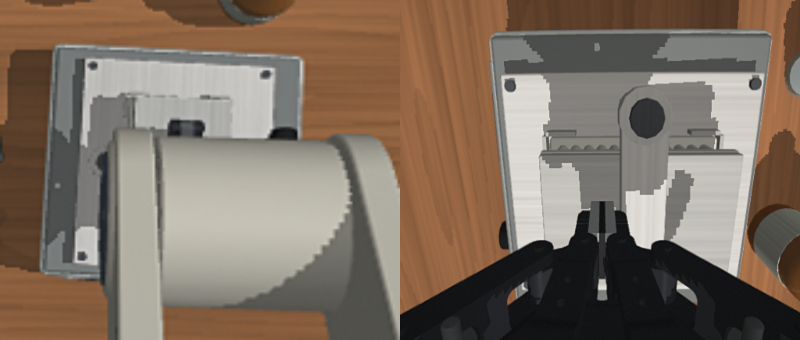

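The wrist half of the picture shows the strap square across the cover, with the pivot at (648,117) and the strap parallel to the platform edges. The hard stop showed as a force rise to 8 N. I'll back off, lift, and check the strap before touching the lever.

>>> {"name": "drive_tool", "arguments": {"deltas": [[0, -0.3, 0, 0], [0, -0.6, 0, 0], [0, -0.8, 0, 0], [0, 0, -1, 0], [0, 0, -2, 0], [0, 0, -2, 0], [0, 0, -2, 0], [0, 0, -2, 0], [0, 0, -2, 0], [0, 0, -1.6, 0], [0, 0, -1.2, 0], [0, 0, 0, 0]]}}

```text
clock: 10.62
eef_pos: [508.7, -7.9, 292.9]
tcp_rot: [3.136, -0.0, 1.518]
contact_force: [1.2, 0.1, 0.4]
opening: 0.003
```

>>> {"name": "drive_tool", "arguments": {"deltas": [[-0.4, 0.6, 0, 0], [-0.8, 1.2, 0, 0], [-0.8, 1.3, 0, 0], [-0.8, 1.3, 0, 0], [-0.8, 1.3, 0, 0], [-0.8, 1.3, 0, 0], [-0.8, 1.3, 0, 0], [-0.8, 1.3, 0, 0], [-0.6, 1, 0, 0], [-0.4, 0.6, 0, 0], [0, 0, 0, 0]]}}

```text
clock: 11.53
eef_pos: [616.2, -84.8, 288.2]
tcp_rot: [-3.141, 0.0, 1.517]
contact_force: [-0.3, -0.6, -0.2]
opening: -0.001
```

Run:
```python
from h import *
s=r.sense(); print({k:np.round(s[k],2) for k in("clock","eef_pos","tcp_rot","contact_force")})
c=cams.camera_params("scene"); p,d=cams.grab_frame("scene"); V=cloud(c,d)
cv2.imwrite("pics/s3.png",cv2.resize(p[110:250,160:330,::-1],None,fx=4.5,fy=4))
m=(V[...,2]>139)&(V[...,2]<147);m[:,:190]=0;m[:,330:]=0;m[:120]=0;m[220:]=0
n,l,st,ce=cv2.connectedComponentsWithStats(m.astype(np.uint8))
for i in range(1,n):
    if st[i,4]>40: print(st[i],cv2.minAreaRect(V[l==i][:,:2].astype(np.float32)))
m=(V[...,2]>165)&(V[...,2]<250)&(abs(V[...,1]+79)<25)&(V[...,0]<592)&(V[...,0]>480);m[:,:190]=0;m[:,260:]=0
P=V[m]; print(len(P))
for z in range(170,250,10):
    q=P[abs(P[:,2]-z)<5]; print(z,q.min(0).round(0),q.max(0).round(0)) if len(q) else 0
```

```text
{'clock': np.float64(11.53), 'eef_pos': array([616.22, -84.81, 288.24]), 'tcp_rot': array([-3.14,  0.  ,  1.52]), 'contact_force': array([-0.29, -0.58, -0.19])}
[218 154  55  27 435] ((545.6429443359375, -19.390663146972656), (154.79098510742188, 30.341733932495117), 87.42642974853516)
212
170 [535. -93. 165.] [556. -67. 175.]
180 [550. -93. 177.] [559. -69. 185.]
190 [555. -89. 185.] [562. -70. 195.]
200 [554. -91. 195.] [566. -72. 205.]
210 [556. -90. 205.] [570. -71. 215.]
220 [561. -91. 215.] [573. -72. 224.]
230 [566. -89. 225.] [576. -71. 234.]
240 [567. -91. 235.] [580. -72. 245.]
```

View pics/s3.png

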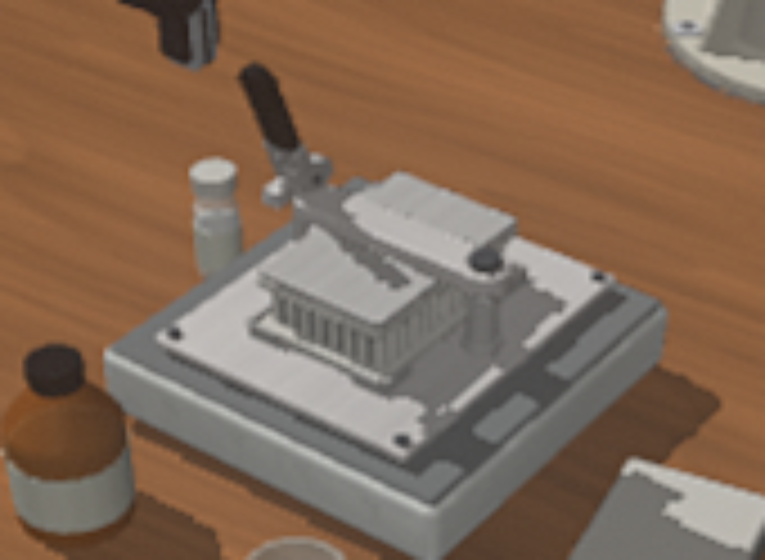

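The scene view shows the strap across the plate between the pivot at (487,262) and the stud at (310,195), with the lever up at (270,110). The strap's measured direction is -2.6° and the shaker's yaw is -2.8°, so it is home. Next is the lever.

>>> {"name": "drive_tool", "arguments": {"deltas": [[0.2, 0, 0.5, 0], [0.2, 0, 1.2, 0], [0, 0, 1.3, 0], [0, 0, 1.3, 0], [0, 0, 1.1, 0], [0, -0.5, 0, 0], [0, -0.7, 0, 0], [0, -0.6, 0, 0], [0, -0.4, 0, 0], [0, -0.4, 0, 0], [0, -0.4, 0, 0], [0, 0, 0, 0]]}}

```text
clock: 12.58
eef_pos: [585.2, -78.2, 236.0]
tcp_rot: [3.141, 0.0, 1.518]
contact_force: [0.2, -0.5, -0.4]
opening: -0.001
```

>>> {"name": "drive_tool", "arguments": {"deltas": [[0, -0.5, -0.1, 0], [0, -0.5, -0.1, 0], [0, -0.5, -0.1, 0], [0, -0.5, -0.1, 0], [0, -0.6, -0.1, 0], [0, -0.5, -0.15, 0], [0, -0.5, -0.15, 0], [0, -0.5, -0.15, 0], [0, -0.5, -0.15, 0], [0, -0.6, 0, 0], [0, 0, 0, 0], [0, 0, 0, 0]]}}

```text
clock: 13.58
eef_pos: [533.2, -75.3, 246.4]
tcp_rot: [-3.141, 0.0, 1.518]
contact_force: [0.1, -0.1, 0.7]
opening: -0.001
```

>>> {"name": "drive_tool", "arguments": {"deltas": [[0, -0.5, 0.1, 0], [0, -0.5, 0.15, 0], [0, -0.5, 0.2, 0], [0, -0.5, 0.2, 0], [-0.2, -0.6, 0.25, 0], [0, -0.5, 0.4, 0], [0, -0.5, 0.45, 0], [0, -0.5, 0.5, 0], [0, -0.5, 0.5, 0], [0, 0, 0, 0]]}}

```text
clock: 14.42
eef_pos: [486.1, -74.8, 217.6]
tcp_rot: [-3.14, -0.0, 1.518]
contact_force: [-0.3, 0.2, 0.2]
opening: -0.002
```

Run:
```python
from h import *
s=r.sense(); print({k:np.round(s[k],2) for k in("clock","eef_pos","contact_force")})
p,d=cams.grab_frame("scene")
cv2.imwrite("pics/s4.png",cv2.resize(p[100:240,160:330,::-1],None,fx=4.5,fy=4))
```

```text
{'clock': np.float64(14.42), 'eef_pos': array([486.14, -74.82, 217.62]), 'contact_force': array([-0.27,  0.15,  0.15])}
```

View pics/s4.png

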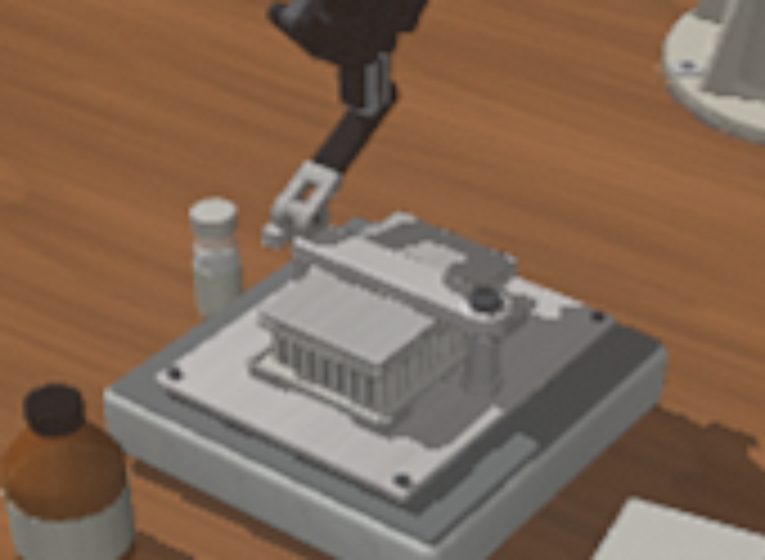

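The lever has followed to roughly 60° forward, with the finger near its end at (370,95), and the strap is still home. I'll continue down.

>>> {"name": "drive_tool", "arguments": {"deltas": [[0, -0.3, 0.45, 0], [0, -0.3, 0.5, 0], [0, -0.2, 0.5, 0], [0, -0.2, 0.5, 0], [0, -0.1, 0.4, 0], [0, -0.1, 0.4, 0], [0, 0, 0.4, 0], [0, 0, 0.4, 0], [0, 0, 0, 0], [0, 0, 0, 0]]}}

```text
clock: 15.3
eef_pos: [475.7, -74.2, 182.9]
tcp_rot: [-3.141, -0.0, 1.518]
contact_force: [-0.2, 0.0, 0.1]
opening: 0.001
```

>>> {"name": "drive_tool", "arguments": {"deltas": [[0, 0, 0.2, 0], [0, 0, 0.2, 0], [0, 0, 0.1, 0], [0, 0, 0, 0], [0, 0, 0, 0]]}}

```text
clock: 15.72
eef_pos: [475.6, -74.3, 178.2]
tcp_rot: [3.142, -0.0, 1.518]
contact_force: [-0.8, -0.7, -0.5]
opening: -0.0
```

>>> {"name": "drive_tool", "arguments": {"deltas": [[0, 0, 0.1, 0], [0, 0, 0.1, 0], [0, 0, 0, 0]]}}

```text
clock: 15.97
eef_pos: [475.7, -74.3, 177.4]
tcp_rot: [3.141, 0.0, 1.518]
contact_force: [-5.7, 1.3, 16.1]
opening: -0.001
```

>>> {"name": "drive_tool", "arguments": {"deltas": [[0, 0, 0.1, 0], [0, 0, 0.1, 0], [0, 0, 0, 0]]}}

```text
clock: 16.22
eef_pos: [475.8, -74.3, 176.8]
tcp_rot: [3.141, 0.0, 1.518]
contact_force: [-12.3, 2.2, 35.0]
opening: 0.001
```

Run:
```python
from h import *
s=r.sense(); print({k:np.round(s[k],2) for k in("clock","eef_pos","contact_force")})
c=cams.camera_params("scene"); p,d=cams.grab_frame("scene")
cv2.imwrite("pics/s5.png",cv2.resize(p[100:240,160:330,::-1],None,fx=4.5,fy=4))
```

```text
{'clock': np.float64(16.22), 'eef_pos': array([475.76, -74.33, 176.76]), 'contact_force': array([-12.34,   2.21,  34.95])}
```

View pics/s5.png

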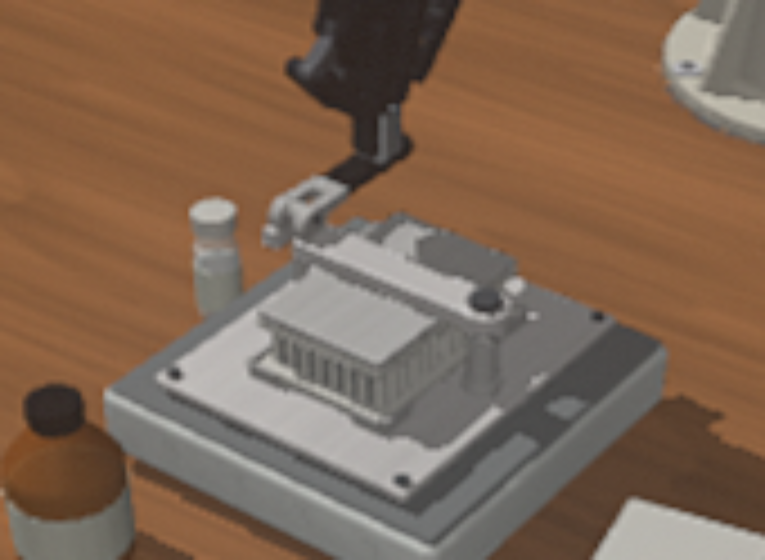

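The lever is level under the fingertip, and the force rose steeply to 35 N at tip z ≈ 160, so it is on its hard stop. I'll lift straight off and check that it stays.

>>> {"name": "drive_tool", "arguments": {"deltas": [[0, 0, -0.2, 0], [0, 0, -0.5, 0], [0, 0, -1, 0], [0, 0, -1.5, 0], [0, 0, -2, 0], [0, 0, -2, 0], [0, 0, -2, 0], [0, 0, -2, 0], [0, 0, -1, 0], [0, 0, 0, 0], [0, 0, 0, 0], [0, 0, 0, 0]]}}

```text
clock: 17.27
eef_pos: [475.0, -74.2, 295.2]
tcp_rot: [-3.14, -0.0, 1.518]
contact_force: [-0.4, 0.2, -0.6]
opening: 0.0
```

Run:
```python
from h import *
s=r.sense(); print({k:np.round(s[k],2) for k in("clock","eef_pos","contact_force")})
c=cams.camera_params("scene"); p,d=cams.grab_frame("scene"); V=cloud(c,d)
cv2.imwrite("pics/s6.png",cv2.resize(p[100:240,160:330,::-1],None,fx=4.5,fy=4))
m=(V[...,2]>135)&(V[...,2]<146);m[:,:190]=0;m[:,330:]=0;m[:120]=0;m[220:]=0
n,l,st,ce=cv2.connectedComponentsWithStats(m.astype(np.uint8))
for i in range(1,n):
    if st[i,4]>40: print(st[i],cv2.minAreaRect(V[l==i][:,:2].astype(np.float32)),np.median(V[l==i][:,2]))
m=(abs(V[...,1]+76)<12)&(V[...,0]>440)&(V[...,0]<525)&(V[...,2]>130)&(V[...,2]<230)
P=V[m]; print("lever",len(P))
for x in range(445,525,10):
    q=P[abs(P[:,0]-x)<5]
    if len(q): print(x,np.percentile(q[:,2],[10,50,90]).round(1))
```

```text
{'clock': np.float64(17.27), 'eef_pos': array([474.98, -74.17, 295.17]), 'contact_force': array([-0.39,  0.22, -0.59])}
[225 156  48  27 448] ((546.2234497070312, -9.689094543457031), (133.1490936279297, 30.07093048095703), 87.32550048828125) 142.96732237708846
lever 175
445 [160.8 162.8 163.3]
455 [159.5 163.  164.1]
465 [158.2 161.6 165.1]
475 [158.9 162.1 163.8]
485 [157.3 162.2 164.1]
495 [158.7 162.5 164.1]
505 [157.9 162.3 164.3]
515 [157.9 163.  163.6]
```

View pics/s6.png

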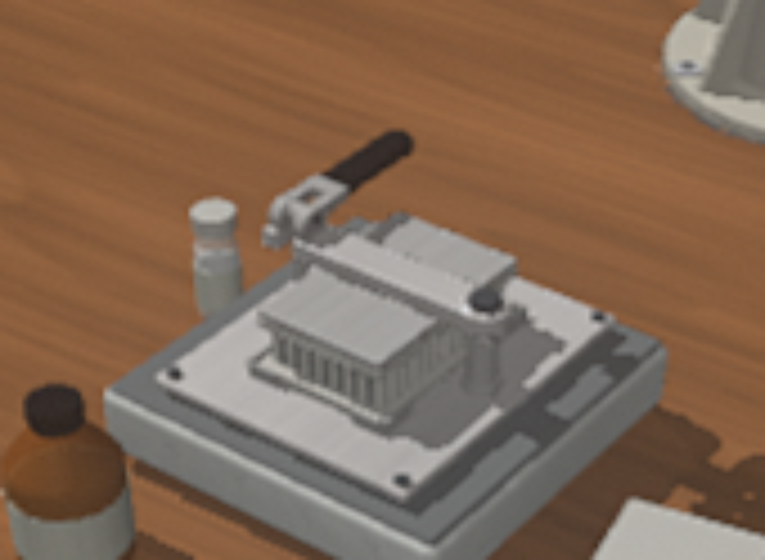

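Run:
```python
from h import *
c=cams.camera_params("scene"); ey=np.array([.0488,.9988]);ex=np.array([.9988,-.0488])
for k in range(2):
    p,d=cams.grab_frame("scene"); V=cloud(c,d)
    q=V[...,:2]-[545.5,-16.4]; X=q@ex; Y=q@ey; Z=V[...,2]
    a=(abs(X)<9)&(abs(Y)<35)&(Z>120); b=(X>22)&(X<55)&(abs(Y)<35)&(Z>115)&(Z<140)
    print("strap",np.median(Z[a]),"cover",np.median(Z[b]),a.sum(),b.sum())
f=np.load("scene0.npz")['d']; V=cloud(c,f); Z=V[...,2]; q=V[...,:2]-[545.5,-16.4]; X=q@ex; Y=q@ey
b=(X>22)&(X<55)&(abs(Y)<35)&(Z>115)&(Z<140); print("cover0",np.median(Z[b]))
# strap open, same view
d=np.radians(161.2); q=V[...,:2]-[548.5,45.5]; R=q@[np.cos(d),np.sin(d)]; T=q@[np.sin(d),-np.cos(d)]
a=(R>25)&(R<100)&(abs(T)<9)&(Z>135); print("strap0",np.median(Z[a]))
```

```text
strap 143.63099088848085 cover 129.76308477071439 140 258
strap 143.61199586845174 cover 129.70878822489993 142 259
cover0 129.74301951042924
strap0 143.52556949417857
```

The strap stands 13.9 mm above the cover in the depth image, where about 12 mm is expected when clamped. That disagrees with the rest, so I'm looking closer before handing in.

>>> {"name": "drive_tool", "arguments": {"deltas": [[0, -1, -0.5, 0], [1, -2, -1, 0], [1, -2.5, -1, 0], [1, -2.5, -1, 0], [1, -2.5, 0, 0], [1, -2.5, 0, 0], [0, -2, 0, 0], [0, 0, 0, 0], [0, 0, 0, 0]]}}

```text
clock: 18.17
eef_pos: [327.5, -16.3, 331.5]
tcp_rot: [3.141, 0.0, 1.518]
contact_force: [0.9, -0.5, 0.6]
opening: 0.001
```

Run:
```python
from h import *
ey=np.array([.0488,.9988]);ex=np.array([.9988,-.0488])
print(r.sense()['eef_pos'])
for n in ("scene","top"):
    c=cams.camera_params(n); p,d=cams.grab_frame(n); V=cloud(c,d); Z=V[...,2]
    q=V[...,:2]-[545.5,-16.4]; X=q@ex; Y=q@ey
    print(n,"cover",np.median(Z[(X>22)&(X<55)&(abs(Y)<35)&(Z>115)&(Z<140)]),np.median(Z[(X<-22)&(X>-55)&(abs(Y)<35)&(Z>115)&(Z<140)]))
    for y in range(-75,60,10):
        a=(abs(X)<9)&(abs(Y-y)<5)&(Z>120)&(Z<175); 
        if a.any(): print(y,np.percentile(Z[a],[10,50,90]).round(1),end=' ')
    print()
    a=(abs(Y)<36)&(Z>135)&(Z<146)&(abs(X)<40)
    for y in (-30,-10,10,30):
        b=a&(abs(Y-y)<8); print("  edge",y,np.percentile(X[b],[2,98]).round(1))
    if n=="top": cv2.imwrite("pics/t5.png",cv2.resize(p[180:320,235:390,::-1],None,fx=5,fy=4.2,interpolation=cv2.INTER_CUBIC))
W=cloud(cams.camera_params("top"),np.load("top0.npz")['d'])
d=np.radians(161.2); q=W[...,:2]-[548.5,45.5]; R=q@[np.cos(d),np.sin(d)]; T=q@[np.sin(d),-np.cos(d)];Z=W[...,2]
print("top strap0",[np.median(Z[(abs(R-k)<6)&(abs(T)<9)&(Z>130)]).round(1) for k in (25,40,60,80,100,115)])
```

```text
[327.49961926 -16.32783021 331.45316154]
scene cover 129.73574619082956 129.8997881379289
-75 [138.8 158.8 163.3] -65 [137.6 157.3 161.3] -55 [143.4 152.9 162.1] -45 [141.7 143.5 145.3] -35 [142.1 143.6 145. ] -25 [141.6 143.4 145. ] -15 [141.8 143.7 146.1] -5 [142.6 143.7 144.8] 5 [141.5 143.1 146. ] 15 [141.9 143.5 144.7] 25 [141.6 143.7 145.2] 35 [125.5 143.4 145.3] 45 [142.7 143.4 145.2] 55 [124.2 148.9 151.8] 
  edge -30 [-11.3  13.9]
  edge -10 [-10.7  14.8]
  edge 10 [-12.2  14.1]
  edge 30 [-12.7  13.9]
top cover 127.4640978203876 127.45670361758889
-75 [155.1 159.  161.7] -65 [141.5 158.5 160.7] -55 [158.1 160.1 161.4] -45 [139.6 141.4 155.2] -35 [139.2 141.2 142.6] -25 [139.2 141.  142.8] -15 [140.2 141.6 143. ] -5 [139.7 141.4 142.5] 5 [139.  141.5 142.8] 15 [139.3 141.2 142.6] 25 [139.5 141.  143. ] 35 [139.6 141.  143.1] 45 [139.9 141.6 143. ] 55 [140.2 142.6 148.9] 
  edge -30 [-11.   13.1]
  edge -10 [-12.2  12.2]
  edge 10 [-11.6  12.7]
  edge 30 [-12.6  12. ]
top strap0 [np.float64(141.6), np.float64(141.1), np.float64(141.4), np.float64(141.4), np.float64(141.3), np.float64(141.4)]
```

View pics/t5.png

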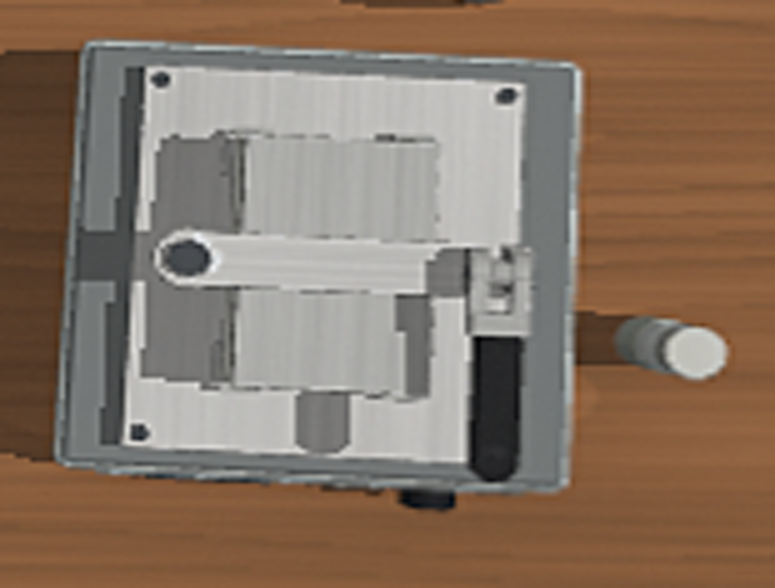

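The top view shows the strap lying square from (187,257) to the stud fork at (500,290), with the lever pointing to the front and ending at (493,478). The lever is down, but the strap height reads unchanged. I'm fitting the lever slope and the strap angle precisely.

Run:
```python
from h import *
ey=np.array([.0488,.9988]);ex=np.array([.9988,-.0488])
for n in ("scene","top"):
    c=cams.camera_params(n); p,d=cams.grab_frame(n); V=cloud(c,d); Z=V[...,2]
    np.savez(n+"9.npz",p=p,d=d)
    q=V[...,:2]-[545.5,-16.4]; X=q@ex; Y=q@ey
    a=(X<-32)&(X>-90)&(abs(Y+62)<8)&(Z>130)&(Z<185)
    s=np.polyfit(X[a],Z[a],1); res=Z[a]-np.polyval(s,X[a]); g=abs(res)<3; s=np.polyfit(X[a][g],Z[a][g],1)
    print(n,a.sum(),"lever slope",s[0],"z at -82",np.polyval(s,-82),"z at -35",np.polyval(s,-35))
    a=(abs(Y)<40)&(abs(X)<18)&(Z>135)&(Z<146)
    P=np.array([[y,*np.percentile(X[a&(abs(Y-y)<4)],[5,50,95])] for y in range(-36,40,6)])
    print("strap slopes edges/mid",[np.polyfit(P[:,0],P[:,k],1).round(3).tolist() for k in (1,2,3)])
    f=np.load(n+"0.npz")['d']; V0=cloud(c,f)[...,2]
    # temporal noise/bias: cover and head
    m=(X>22)&(X<50)&(abs(Y)<30)&(Z>120)&(Z<135); print("cover now/before",np.mean(Z[m]),np.mean(V0[m]))
    q2=V[...,:2]-[548.5,45.5]; h=(np.hypot(*np.moveaxis(q2,-1,0))<7)&(Z>143)&(Z<155); print("head now/before",np.median(Z[h]),np.median(V0[h]),h.sum())
```

```text
scene 109 lever slope 0.007199390142723305 z at -82 162.2565718841841 z at -35 162.59494322089208
strap slopes edges/mid [[-0.026, -10.874], [0.01, 4.074], [-0.013, 13.451]]
cover now/before 129.52639322702612 nan
head now/before 149.9256517424681 149.27566935896076 22
top 243 lever slope 0.003275121079875522 z at -82 160.14504043043726 z at -35 160.2989711211914
strap slopes edges/mid [[-0.022, -11.596], [-0.012, 0.045], [-0.003, 11.842]]
cover now/before 127.50621793517581 nan
head now/before 148.36557986450788 148.10292359178527 37
```

The lever fits level to within 0.01 rad and the strap is at 0 ± 0.02 rad, but depth still gives an unpressed strap height. I'll settle it by touch: gently bring the closed tips down on the middle of the strap. Contact near tip z 140 means clamped; contact near 142 followed by give means unclamped.

>>> {"name": "drive_tool", "arguments": {"deltas": [[0.1, 1, 0, 0], [0.1, 2, 0, 0], [0.1, 2.5, 1, 0], [0.1, 2.6, 1.5, 0], [0.1, 2.6, 1.5, 0], [0.1, 2.6, 1.5, 0], [0.1, 2.6, 1.5, 0], [0.1, 2.5, 1.5, 0], [0.1, 2, 1.5, 0], [0.1, 1.4, 1.5, 0], [0, 0, 1.5, 0], [0, 0, 1, 0]]}}

```text
clock: 19.37
eef_pos: [547.5, -18.0, 188.6]
tcp_rot: [-3.139, 0.0, 1.518]
contact_force: [-0.4, -0.2, -0.0]
opening: -0.002
```

>>> {"name": "drive_tool", "arguments": {"deltas": [[0, 0, 1.2, 0], [0, 0, 0.8, 0], [0, 0, 0.5, 0], [0, 0, 0, 0], [0, 0, 0, 0]]}}

```text
clock: 19.78
eef_pos: [546.8, -18.0, 166.4]
tcp_rot: [3.142, 0.0, 1.518]
contact_force: [0.2, -0.3, 0.8]
opening: 0.001
```

Tips are at 149.4. I'll go down in small steps.

>>> {"name": "drive_tool", "arguments": {"deltas": [[0, 0, 0.3, 0], [0, 0, 0.25, 0], [0, 0, 0, 0], [0, 0, 0, 0]]}}

```text
clock: 20.12
eef_pos: [546.7, -18.0, 161.0]
tcp_rot: [3.141, 0.0, 1.518]
contact_force: [-0.6, -0.2, 0.5]
opening: 0.003
```

>>> {"name": "drive_tool", "arguments": {"deltas": [[0, 0, 0.1, 0], [0, 0, 0, 0]]}}

```text
clock: 20.28
eef_pos: [546.7, -17.9, 159.8]
tcp_rot: [3.141, -0.0, 1.518]
contact_force: [0.2, 0.2, -0.2]
opening: -0.001
```

>>> {"name": "drive_tool", "arguments": {"deltas": [[0, 0, 0.1, 0], [0, 0, 0, 0]]}}

```text
clock: 20.45
eef_pos: [546.6, -18.0, 158.7]
tcp_rot: [-3.141, 0.0, 1.518]
contact_force: [0.6, 0.4, -0.0]
opening: -0.002
```

>>> {"name": "drive_tool", "arguments": {"deltas": [[0, 0, 0.1, 0], [0, 0, 0, 0]]}}

```text
clock: 20.62
eef_pos: [546.7, -18.0, 157.8]
tcp_rot: [3.141, 0.0, 1.518]
contact_force: [-0.2, -0.2, 1.1]
opening: -0.007
```

>>> {"name": "drive_tool", "arguments": {"deltas": [[0, 0, 0.05, 0], [0, 0, 0, 0]]}}

```text
clock: 20.78
eef_pos: [546.8, -18.0, 157.7]
tcp_rot: [3.141, 0.0, 1.518]
contact_force: [-1.2, 0.0, 4.6]
opening: 0.0
```

>>> {"name": "drive_tool", "arguments": {"deltas": [[0, 0, 0.05, 0], [0, 0, 0, 0]]}}

```text
clock: 20.95
eef_pos: [546.8, -18.0, 157.6]
tcp_rot: [3.141, -0.0, 1.518]
contact_force: [-2.8, 0.2, 10.2]
opening: 0.003
```

>>> {"name": "drive_tool", "arguments": {"deltas": [[0, 0, 0.05, 0], [0, 0, 0, 0]]}}

```text
clock: 21.12
eef_pos: [546.8, -18.0, 157.5]
tcp_rot: [3.141, -0.0, 1.518]
contact_force: [-4.3, 0.0, 15.1]
opening: 0.002
```

>>> {"name": "drive_tool", "arguments": {"deltas": [[0, 0, 0.1, 0], [0, 0, 0, 0]]}}

```text
clock: 21.28
eef_pos: [546.9, -17.9, 157.3]
tcp_rot: [3.141, -0.0, 1.518]
contact_force: [-7.6, -0.2, 22.2]
opening: 0.0
```

>>> {"name": "drive_tool", "arguments": {"deltas": [[0, 0, 0.1, 0], [0, 0, 0, 0]]}}

```text
clock: 21.45
eef_pos: [546.9, -17.9, 157.1]
tcp_rot: [3.141, -0.0, 1.518]
contact_force: [-10.6, 0.7, 31.7]
opening: -0.0
```

Contact came at tip z ≈ 140.8 and then stiff and linear up to 32 N, so the strap sits on something solid. For a decisive reference I'll touch the cover beside it: a 12 mm step means clamped, 13.8 mm means not.

>>> {"name": "drive_tool", "arguments": {"deltas": [[0, 0, -0.5, 0], [0, 0, -1, 0], [0, 0, -1, 0], [0, -1.2, 0, 0], [0, -1.4, 0, 0], [0, -1.2, 0, 0], [0, 0, 1, 0], [0, 0, 1, 0], [0, 0, 0.8, 0], [0, 0, 0.5, 0], [0, 0, 0, 0], [0, 0, 0, 0]]}}

```text
clock: 22.45
eef_pos: [509.0, -16.0, 145.5]
tcp_rot: [-3.141, -0.0, 1.518]
contact_force: [0.4, -0.4, 0.3]
opening: -0.0
```

>>> {"name": "drive_tool", "arguments": {"deltas": [[0, 0, 0.05, 0], [0, 0, 0, 0]]}}

```text
clock: 22.62
eef_pos: [508.8, -16.0, 145.3]
tcp_rot: [-3.141, 0.0, 1.518]
contact_force: [-0.4, -0.3, 0.6]
opening: -0.001
```

>>> {"name": "drive_tool", "arguments": {"deltas": [[0, 0, 0.05, 0], [0, 0, 0, 0]]}}

```text
clock: 22.78
eef_pos: [508.8, -16.0, 145.2]
tcp_rot: [-3.142, 0.0, 1.518]
contact_force: [0.3, -0.2, -0.2]
opening: 0.001
```

>>> {"name": "drive_tool", "arguments": {"deltas": [[0, 0, 0.05, 0], [0, 0, 0, 0]]}}

```text
clock: 22.95
eef_pos: [508.8, -15.9, 145.1]
tcp_rot: [3.141, -0.0, 1.518]
contact_force: [-1.2, -0.1, 3.5]
opening: 0.002
```

>>> {"name": "drive_tool", "arguments": {"deltas": [[0, 0, 0.05, 0], [0, 0, 0, 0]]}}

```text
clock: 23.12
eef_pos: [508.8, -15.9, 145.0]
tcp_rot: [3.141, -0.0, 1.518]
contact_force: [-2.8, -0.3, 10.5]
opening: -0.001
```

>>> {"name": "drive_tool", "arguments": {"deltas": [[0, 0, 0.05, 0], [0, 0, 0, 0]]}}

```text
clock: 23.28
eef_pos: [508.9, -15.9, 145.0]
tcp_rot: [3.141, -0.0, 1.518]
contact_force: [-5.1, 0.7, 16.6]
opening: 0.001
```

>>> {"name": "drive_tool", "arguments": {"deltas": [[0, 0, 0.05, 0], [0, 0, 0, 0]]}}

```text
clock: 23.45
eef_pos: [508.9, -15.9, 145.0]
tcp_rot: [3.141, -0.0, 1.518]
contact_force: [-6.9, 0.5, 22.5]
opening: -0.0
```

The cover touches at 145.1 and is rigid. The strap touched at 157.8 and is softer, a step of about 12.7 mm, which falls between the two values. I'll back off and re-read the strap and cover in both cameras.

>>> {"name": "drive_tool", "arguments": {"deltas": [[0, 0, -0.5, 0], [0, 0, -1.5, 0], [0, -0.5, -2, 0], [0, -1.5, -2.5, 0], [0, -2.5, -3, 0], [0, -2.5, -3, 0], [0, -3, -3, 0], [0, -3, -2, 0], [0, -3, -1, 0], [0, -2, 0, 0], [0, 0, 0, 0], [0, 0, 0, 0]]}}

```text
clock: 24.45
eef_pos: [329.1, -6.4, 328.1]
tcp_rot: [3.14, -0.0, 1.518]
contact_force: [0.1, 1.1, -0.0]
opening: 0.0
```

```bash
cat > sc.py <<'E'
from h import *
ey=np.array([.0488,.9988]);ex=np.array([.9988,-.0488])
def go(n,d):
    V=cloud(cams.camera_params(n),d); Z=V[...,2]; q=V[...,:2]-[545.5,-16.4]; X=q@ex; Y=q@ey
    g=lambda m:(round(float(np.mean(Z[m])),2),int(m.sum()))
    print(n,"strap",g((abs(X)<9)&(abs(Y)<40)&(Z>137)&(Z<147)),"covB",g((X>24)&(X<58)&(abs(Y)<38)&(Z>122)&(Z<136)),"covF",g((X<-24)&(X>-58)&(abs(Y)<38)&(Z>122)&(Z<136)),"lever",g((X<-32)&(X>-90)&(abs(Y+62)<8)&(Z>154)&(Z<168)),"head",g((np.hypot(X,Y-62)<7)&(Z>144)&(Z<154)),"platf",g((X>70)&(X<95)&(abs(Y)<70)&(Z>70)&(Z<86)))
if __name__=="__main__":
    print(r.sense()['eef_pos'],r.sense()['clock'])
    for n in("top","scene"):
        print("before");go(n,np.load(n+"9.npz")['d']); print("now")
        for k in range(2): go(n,cams.grab_frame(n)[1])
E
python3 sc.py
```

```text
[329.12905979  -6.42375292 328.13713957] 24.45
before
top strap (141.24, 348) covB (127.5, 597) covF (127.44, 612) lever (160.21, 243) head (148.02, 37) platf (77.42, 702)
now
top strap (141.39, 343) covB (127.49, 593) covF (127.51, 618) lever (160.27, 240) head (148.24, 38) platf (77.38, 701)
top strap (141.18, 346) covB (127.35, 597) covF (127.39, 615) lever (160.31, 246) head (148.02, 39) platf (77.47, 702)
before
scene strap (143.63, 155) covB (129.45, 308) covF (129.8, 238) lever (161.7, 109) head (149.33, 22) platf (79.71, 415)
now
scene strap (143.44, 159) covB (129.48, 301) covF (129.88, 237) lever (161.6, 107) head (149.23, 22) platf (79.7, 422)
scene strap (143.5, 159) covB (129.73, 317) covF (129.87, 239) lever (161.59, 108) head (149.2, 22) platf (79.68, 435)
```

Depth repeatably puts the strap 13.8 mm above the cover, while touch gave 12.7. I'll press again and read the wrist camera's depth during contact: if the strap moves under the finger, it isn't clamped.

>>> {"name": "drive_tool", "arguments": {"deltas": [[0, 1, 0, 0], [0, 2, 0, 0], [0, 2.5, 1, 0], [0, 2.6, 1.5, 0], [0, 2.6, 1.5, 0], [0, 2.6, 1.5, 0], [0, 2.6, 1.5, 0], [0, 2.5, 1.5, 0], [0, 2, 1.5, 0], [0, 1.4, 1.5, 0], [0, 0, 1.5, 0], [0, 0, 1, 0]]}}

```text
clock: 25.65
eef_pos: [548.1, -18.1, 184.9]
tcp_rot: [-3.139, 0.0, 1.518]
contact_force: [-0.5, -0.4, -0.6]
opening: 0.001
```

>>> {"name": "drive_tool", "arguments": {"deltas": [[0, 0, 1.2, 0], [0, 0, 0.8, 0], [0, 0, 0.4, 0], [0, 0, 0.2, 0], [0, 0, 0, 0], [0, 0, 0, 0]]}}

```text
clock: 26.15
eef_pos: [547.5, -18.0, 162.3]
tcp_rot: [3.141, -0.0, 1.518]
contact_force: [-0.6, -0.1, 0.2]
opening: -0.007
```

```bash
cat > wz.py <<'E'
from sc import *
s=r.sense(); c=cams.camera_params("wrist"); p,d=cams.grab_frame("wrist"); V=cloud(c,d); Z=V[...,2]; q=V[...,:2]-[545.5,-16.4]; X=q@ex; Y=q@ey
g=lambda m:(round(float(np.mean(Z[m])),2),int(m.sum()))
print(s['eef_pos'].round(2),s['contact_force'].round(1),s['clock'])
for y0,y1 in((5,15),(15,30),(30,42)): 
    print((y0,y1),"strap",g((abs(X)<9)&(Y>y0)&(Y<y1)&(Z>136)&(Z<147)),"cov",g((abs(X)>22)&(abs(X)<55)&(Y>y0)&(Y<y1)&(Z>120)&(Z<136)))
E
python3 wz.py
```

```text
[547.53 -17.99 162.26] [-0.6 -0.1  0.2] 26.15
(5, 15) strap (142.48, 684) cov (128.68, 2301)
(15, 30) strap (142.47, 1160) cov (128.72, 3654)
(30, 42) strap (142.46, 1020) cov (127.92, 2779)
```

>>> {"name": "drive_tool", "arguments": {"deltas": [[0, 0, 0.2, 0], [0, 0, 0.1, 0], [0, 0, 0, 0]]}}

```text
clock: 26.45
eef_pos: [547.2, -18.0, 158.8]
tcp_rot: [3.141, 0.0, 1.518]
contact_force: [0.1, 0.9, 0.8]
opening: -0.001
```

>>> {"name": "drive_tool", "arguments": {"deltas": [[0, 0, 0.05, 0], [0, 0, 0, 0]]}}

```text
clock: 26.62
eef_pos: [547.2, -18.0, 158.3]
tcp_rot: [3.142, 0.0, 1.518]
contact_force: [-0.0, -0.3, 0.6]
opening: -0.002
```

>>> {"name": "drive_tool", "arguments": {"deltas": [[0, 0, 0.05, 0], [0, 0, 0, 0]]}}

```text
clock: 26.78
eef_pos: [547.3, -18.0, 157.8]
tcp_rot: [3.141, 0.0, 1.518]
contact_force: [-1.3, 0.0, 0.7]
opening: -0.0
```

>>> {"name": "drive_tool", "arguments": {"deltas": [[0, 0, 0.05, 0], [0, 0, 0, 0]]}}

```text
clock: 26.95
eef_pos: [547.3, -18.0, 157.7]
tcp_rot: [3.141, -0.0, 1.518]
contact_force: [-1.1, -0.4, 5.3]
opening: -0.003
```

```bash
python3 wz.py
```

```text
[547.31 -17.98 157.73] [-1.1 -0.4  5.3] 26.95
(5, 15) strap (142.65, 658) cov (128.7, 2414)
(15, 30) strap (142.5, 1236) cov (128.7, 3848)
(30, 42) strap (142.47, 1077) cov (127.86, 2967)
```

>>> {"name": "drive_tool", "arguments": {"deltas": [[0, 0, 0.1, 0], [0, 0, 0.1, 0], [0, 0, 0.1, 0], [0, 0, 0, 0]]}}

```text
clock: 27.33
eef_pos: [547.5, -17.9, 157.2]
tcp_rot: [3.141, -0.0, 1.518]
contact_force: [-11.3, 1.6, 31.0]
opening: 0.002
```

```bash
python3 wz.py
```

```text
[547.45 -17.94 157.15] [-11.3   1.6  31. ] 27.3333
(5, 15) strap (141.87, 686) cov (128.73, 2417)
(15, 30) strap (141.56, 1244) cov (128.75, 3868)
(30, 42) strap (141.58, 1067) cov (127.94, 2978)
```

This settles it: at 5 N the strap hasn't moved, and at 31 N it springs down about 0.9 mm. It is elastic and not held on the cover. I need a close look at the cam and slot.

>>> {"name": "drive_tool", "arguments": {"deltas": [[0, 0, -0.5, 0], [0, 0, -2, 0], [0, 0, -3, 0], [0, 0, -3, 0], [0, 0, -3, 0], [-1.5, 0, -1.5, 0], [-2.5, 0, 0, 0], [-2.5, 0, 0, 0], [-2.5, 0, 0, 0], [-2.5, 0, 0, 0], [-1.5, 0, 0, 0], [0, 0, 0, 0]]}}

```text
clock: 28.38
eef_pos: [540.1, -150.3, 284.2]
tcp_rot: [3.142, 0.001, 1.516]
contact_force: [0.7, -0.8, -0.2]
opening: 0.001
```

Run:
```python
from sc import *
s=r.sense(); c=cams.camera_params("wrist"); p,d=cams.grab_frame("wrist"); V=cloud(c,d); print(s['eef_pos'],s['clock'])
np.savez("w5.npz",p=p,d=d,**c)
q=V[...,:2]-[545.5,-16.4]; X=q@ex; Y=q@ey; Z=V[...,2]
pin=np.r_[np.array([545.5,-16.4])-62*ey,154]; print("pin px",proj(c,pin),"end",proj(c,np.r_[np.array([545.5,-16.4])-78*ey,136]),"cam",(-c['R'].T@c['t']).round(0))
np.set_printoptions(linewidth=250)
for y in range(-90,-24,4):
    print(y,[ (round(float(np.median(Z[m])),0) if (m:=(abs(X-x)<2)&(abs(Y-y)<2)).any() else None) for x in range(-36,37,4)])
u,v=proj(c,pin)[0].astype(int); print(u,v)
a=p[max(0,v-75):v+75,max(0,u-100):u+100,::-1]; cv2.imwrite("pics/w5.png",cv2.resize(a,None,fx=4,fy=4,interpolation=cv2.INTER_CUBIC))
```

```text
[ 540.065426   -150.33415274  284.17629192] 28.3833
pin px [[255.27066672  90.38644987]] end [[255.65237224 110.98431715]] cam [545. -83. 410.]
-90 [65.0, 65.0, 65.0, 66.0, 66.0, 66.0, 66.0, 66.0, 66.0, 65.0, 65.0, 65.0, 66.0, 65.0, 65.0, 66.0, 66.0, 66.0, 66.0]
-86 [78.0, 78.0, 78.0, 79.0, 78.0, 78.0, 79.0, 78.0, 78.0, 78.0, 78.0, 78.0, 78.0, 79.0, 78.0, 77.0, 78.0, 78.0, 78.0]
-82 [79.0, 79.0, 79.0, 79.0, 79.0, 79.0, 78.0, 79.0, 79.0, 79.0, 78.0, 79.0, 79.0, 79.0, 79.0, 78.0, 79.0, 79.0, 79.0]
-78 [79.0, 79.0, 79.0, 79.0, 79.0, 79.0, 142.0, 142.0, 143.0, 156.0, 142.0, 142.0, 142.0, 79.0, 79.0, 79.0, 79.0, 79.0, 78.0]
-74 [160.0, 161.0, 161.0, 161.0, 161.0, 161.0, 161.0, 161.0, 161.0, 161.0, 161.0, 159.0, 154.0, 79.0, 78.0, 79.0, 78.0, 79.0, 79.0]
-70 [161.0, 161.0, 161.0, 162.0, 161.0, 161.0, 161.0, 161.0, 161.0, 161.0, 161.0, 159.0, 155.0, 78.0, 78.0, 78.0, 79.0, 79.0, 79.0]
-66 [161.0, 162.0, 161.0, 161.0, 161.0, 79.0, 142.0, 143.0, 159.0, 161.0, 160.0, 157.0, 79.0, 78.0, 78.0, 79.0, 78.0, 79.0, 78.0]
-62 [161.0, 161.0, 161.0, 162.0, 161.0, 119.0, 142.0, 142.0, 159.0, 160.0, 160.
[... 564 characters left out ...]
.0]
-42 [128.0, 127.0, 128.0, 127.0, 127.0, 128.0, 142.0, 143.0, 143.0, 142.0, 143.0, 142.0, 143.0, 128.0, 125.0, 125.0, 123.0, 122.0, 123.0]
-38 [129.0, 129.0, 129.0, 129.0, 129.0, 129.0, 142.0, 143.0, 143.0, 142.0, 142.0, 142.0, 142.0, 128.0, 129.0, 129.0, 129.0, 129.0, 129.0]
-34 [129.0, 129.0, 129.0, 129.0, 129.0, 129.0, 141.0, 143.0, 142.0, 143.0, 143.0, 143.0, 142.0, 129.0, 129.0, 129.0, 129.0, 129.0, 128.0]
-30 [129.0, 129.0, 128.0, 129.0, 129.0, 129.0, 141.0, 142.0, 143.0, 142.0, 142.0, 143.0, 142.0, 129.0, 129.0, 129.0, 129.0, 129.0, 129.0]
-26 [129.0, 129.0, 129.0, 129.0, 129.0, 128.0, 130.0, 143.0, 142.0, 142.0, 143.0, 143.0, 142.0, 128.0, 129.0, 129.0, 129.0, 129.0, 129.0]
255 90
```

The depth grid shows the geometry is right: the strap is under the fork, the lever is level at 161, and the slot is on the stud. A sure test of clamping is a gentle push against the strap's leading edge. A free strap moves at about 1 N, and a clamped one resists.

>>> {"name": "drive_tool", "arguments": {"deltas": [[1.5, 0.3, 0, 0], [2.5, 0.6, 0, 0], [2.5, 0.6, 0, 0], [2.5, 0.6, 0, 0], [2.5, 0.6, 0, 0], [1.5, 0.4, 1, 0], [0.8, 0, 2, 0], [0, 0, 2.5, 0], [0, 0, 2.5, 0], [0, 0, 2.5, 0], [0, 0, 1.8, 0], [0, 0, 0.9, 0]]}}

```text
clock: 29.43
eef_pos: [576.9, -10.4, 149.7]
tcp_rot: [-3.138, -0.0, 1.519]
contact_force: [-0.9, -0.4, 0.5]
opening: -0.003
```

>>> {"name": "drive_tool", "arguments": {"deltas": [[0, -0.3, 0, 0], [0, -0.2, 0, 0], [0, 0, 0, 0], [0, 0, 0, 0]]}}

```text
clock: 29.77
eef_pos: [574.3, -11.2, 153.7]
tcp_rot: [3.139, -0.0, 1.518]
contact_force: [0.8, -0.5, 0.0]
opening: -0.002
```

>>> {"name": "drive_tool", "arguments": {"deltas": [[0, -0.2, 0.2, 0], [0, -0.1, 0, 0], [0, 0, 0, 0]]}}

```text
clock: 30.02
eef_pos: [570.8, -11.3, 150.8]
tcp_rot: [3.141, -0.0, 1.518]
contact_force: [0.2, 0.1, 0.5]
opening: -0.004
```

>>> {"name": "drive_tool", "arguments": {"deltas": [[0, -0.1, 0, 0], [0, 0, 0, 0]]}}

```text
clock: 30.18
eef_pos: [570.5, -11.2, 150.8]
tcp_rot: [3.139, -0.0, 1.518]
contact_force: [3.1, -0.1, 1.2]
opening: 0.003
```

>>> {"name": "drive_tool", "arguments": {"deltas": [[0, -0.05, 0, 0], [0, 0, 0, 0]]}}

```text
clock: 30.35
eef_pos: [570.3, -11.2, 150.8]
tcp_rot: [3.139, -0.0, 1.518]
contact_force: [4.7, -0.8, -0.5]
opening: -0.002
```

>>> {"name": "drive_tool", "arguments": {"deltas": [[0, -0.05, 0, 0], [0, 0, 0, 0]]}}

```text
clock: 30.52
eef_pos: [570.2, -11.2, 150.8]
tcp_rot: [3.138, -0.0, 1.518]
contact_force: [6.4, -1.2, 0.0]
opening: -0.003
```

The strap holds rigidly at 6.4 N (0.36 N m, six times its free hinge friction) without moving, so it is gripped. I'll retreat clear, do a last check and hand in.

>>> {"name": "drive_tool", "arguments": {"deltas": [[0, 0.5, 0, 0], [0, 0.6, 0, 0], [0, 0, -1.5, 0], [0, 0, -2.5, 0], [0, 0, -2.5, 0], [0, 0, -2.5, 0], [0, 0, -3, 0], [0, -2, -2, 0], [0, -3, -1, 0], [0, -3.5, 0, 0], [0, -3.5, 0, 0], [0, -3.5, 0, 0]]}}

```text
clock: 31.52
eef_pos: [423.0, -3.4, 300.0]
tcp_rot: [-3.14, 0.0, 1.518]
contact_force: [0.0, -0.3, 0.1]
opening: 0.0
```

>>> {"name": "drive_tool", "arguments": {"deltas": [[0, -3, 0, 0], [0, -3, 0, 0], [0, -2, 0, 0], [0, 0, 0, 0], [0, 0, 0, 0]]}}

```text
clock: 31.93
eef_pos: [344.4, 0.8, 300.5]
tcp_rot: [3.141, -0.0, 1.518]
contact_force: [0.3, 0.1, 0.5]
opening: 0.002
```

```bash
python3 sc.py
python3 - <<'E'
from sc import *
# strap angle vs. platform angle, plate shift, same method on both, top view
c=cams.camera_params("top"); p,d=cams.grab_frame("top"); V=cloud(c,d); Z=V[...,2]; q=V[...,:2]-[545.5,-16.4]; X=q@ex; Y=q@ey
mid=[(y,np.mean(np.percentile(X[(abs(Y-y)<4)&(abs(X)<18)&(Z>135)&(Z<147)],[5,95]))) for y in range(-40,41,8)]
print("strap slope",np.polyfit(*np.array(mid).T,1))
m=(Z>122)&(Z<134)&(abs(X)>20)&(abs(X)<75)&(abs(Y)<55); print("plate rect",cv2.minAreaRect(np.c_[X[m],Y[m]].astype(np.float32)))
W=cloud(c,np.load("top0.npz")['d']); q=W[...,:2]-[545.5,-16.4]; X0=q@ex; Y0=q@ey; m=(W[...,2]>122)&(W[...,2]<134)&(abs(X0)>20)&(abs(X0)<75)&(abs(Y0)<55); print("plate0",cv2.minAreaRect(np.c_[X0[m],Y0[m]].astype(np.float32)))
E
```

```text
[344.41079329   0.76612252 300.49954705] 31.9333
before
top strap (141.24, 348) covB (127.5, 597) covF (127.44, 612) lever (160.21, 243) head (148.02, 37) platf (77.42, 702)
now
top strap (141.39, 349) covB (127.57, 593) covF (127.53, 614) lever (160.27, 244) head (148.01, 37) platf (77.55, 705)
top strap (141.23, 348) covB (127.37, 594) covF (127.54, 614) lever (160.35, 243) head (148.14, 39) platf (77.28, 701)
before
scene strap (143.63, 155) covB (129.45, 308) covF (129.8, 238) lever (161.7, 109) head (149.33, 22) platf (79.71, 415)
now
scene strap (143.66, 158) covB (129.61, 298) covF (129.69, 242) lever (161.38, 110) head (149.73, 21) platf (79.83, 428)
scene strap (143.42, 160) covB (129.57, 312) covF (129.94, 236) lever (161.55, 108) head (149.22, 23) platf (79.69, 427)
strap slope [-0.00801509  0.11583354]
plate rect ((0.5955009460449219, 0.6905136108398438), (124.08473205566406, 81.8963623046875), 0.10705593228340149)
plate0 ((0.5901412963867188, 0.7161521911621094), (124.10305786132812, 81.71883392333984), 0.039351511746644974)
```

```bash
python3 -c "
from rig import job,r
print(r.sense()['contact_force']); print(job.sign_off())"
```

```text
[-0.02597367 -0.26409433  0.46750361]
the job is handed in; nothing more can be done
None
```

I swung the strap home and pushed the cam lever fully down, then handed the job in at about 32 s. **My checks disagree on whether the strap presses on the cover with the required 20 N.**

**What I did:** I used the outside of the closed fingers to swing the strap from about 1.85 rad until it stopped (force rose to 8 N). I then lowered the lever from behind until it stopped (35 N at the fingertips), and drew the arm clear of everything.

**Checks that agree:**
- **Strap:** it measures within about 0.02 rad of home.
- **Lever:** it is level to within about 0.01 rad, which is about 1.92 rad.
- **Plate:** it had not shifted measurably (well under 1 mm). I never moved the arm near the bystanders, but did not re-measure them.
- **Strap grip:** pushed at its leading edge with 6.4 N (0.36 N m), it did not move. That is about six times its free hinge friction.

**Checks that disagree on the clamping:**
- **Camera depth:** all three cameras show the strap top 13.8 mm above the cover, the unpressed height. Clamped, it should be about 12 mm.
- **Touch:** pressing with the fingertips put the step at about 12.7 mm, in between the two.
- **Pressing down:** about 31 N moved the strap roughly 0.8 mm, as if it were still sprung.

I handed in because the lever and strap were both at their stops and I had no other way to tighten the clamp.

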